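# Lock the chemistry kit box and clear its weight

## Robot

A 7-joint arm with a two-finger parallel gripper is mounted at the origin on the work surface. World frame = base frame: x ahead of the robot, y to its left, z up, the work surface at z = 0. Lengths are in m, angles in rad, forces in N, time in s.
With the tool pointing down it reaches from about 0.35 to 0.775 m from the base axis. Payload 3.1 kg.
Tool frame: the origin (TCP) lies at the very end of the fingers, on their centre line; the grasp point (between the pads) lies 19 mm behind it; z points along the fingers, y is the line along which they close (so a half turn about z gives the same grasp; the last joint's range is limited). The gripper opens to 85 mm and grips with 20 to 120 N. Pads are 22 mm wide; open, the fingers measure 114 mm over their backs; the gripper's body (76 mm by 85 mm) begins 54 mm behind the grasp point. The pads swing forward as they close: fully open they stand 13 mm farther back than shut.
Start: joints at [-1.283, 0.311, 0.014, 1.512, -0.004, 1.319, -0.027], TCP at [0.178, 0.52, 0.231] pointing down, gripper open.
Joint ranges: [-2.7, 2.7], [-0.3, 1.91], [-1.27, 1.3], [0.12, 2.57], [-1.44, 4.58], [0.2, 2.03], [-3.05, 3.05]. Speed limits (rad/s): [2.79, 2.79, 3.14, 3.14, 3.14, 3.14, 3.14].

## Interface

Orientations are given as a unit quaternion [w, x, y, z].
In Python, from rig import readout, read_camera, job gives the robot as it stands.
- The arm moves only by the tool move_arm, never from a script. Its argument "steps" is a list of rows, each a list of 3 entries, a list of its own where there are three numbers: the turn, a rotation vector about the tool's x, y, z in units of 0.1 rad (1.0 is 0.1 rad), then the shift along the tool's x, y, z in units of 0.05 m (1.0 is 0.05 m), then the closure, from 0 (fully open) to 1 (shut). A call has 1 to 8 rows; each row shifts and turns the commanded pose from where the row before left it, along the tool's axes as they then stand; what a row does not reach is not made up. A row lasts 1/10 s, in which the tool goes at most 50 mm and 8.59 degrees, less where a joint would pass 70% of its speed; a pose out of reach is approached as far as the arm can. A call with a number of a shift or a turn outside -1 to 1 is refused whole. A call with a gripper value outside its range is refused whole. The fingers move at their own pace and stop on an object; the grip force is fixed at half the most. Time passes only in rows, so rows that do not move let the fingers close. It gives the time, the measured TCP pose, the force, the opening and the grip force at its end, in the units of the state.
- readout.get_state(): the state, without advancing time (a new reading comes with each control period).
- read_camera(name): name is "scene" or "top" or "wrist"; returns a dict with "img" (400x640x3 uint8, red, green, blue), "depth" (400x640 float32, m along the optical axis (not along the pixel's ray), 0 where there is no reading), "K" (3x3 intrinsics, pixels), "rvec" (rotation vector, rad) and "tvec" (3), from world to camera coordinates, as OpenCV has them; the wrist camera has in their place "T_tool_cam" (4x4, takes a point from camera to tool coordinates, whose origin is the TCP and whose axes are the flange's). Camera axes: x right, y down, z forward; pixel columns grow to the right and rows downward; lengths in m; the calibration is good to about 2 mm. The wrist camera is an equidistant fisheye: a pixel r from the principal point sees the ray r / f radians off the axis. A picture is of the moment at which its call begins: read the wrist's pose just before it.
- job.finish_job(): hands the job in; it is judged then, once.
The state is a dict: "time_s": time; "joint_pos": joint angles; "dq": joint speeds; "joint_efforts": joint torques, N m; "tcp_pos": TCP position; "tcp_rot": TCP orientation; "contact_force": force on the tool from outside, world axes, zero at the start; "torque": the same for the moment, N m; "grip_width": finger opening in m; "grip_force": force on a finger pad.
Only numpy, scipy, OpenCV 4.12 (cv2) and the standard library are available. Lean on these libraries where they do the work, as an engineer would, in place of code of your own. Each camera call takes 0.05 s, during which the arm holds its last target. There are 200 camera calls.

## Task

Lock the clear kit box: leaving the amber jar standing undisturbed where it is on the lid to weigh it down, flip the four grey side clips down one after another until each lies flat along the side of the tub. Only when all four are down, lift the jar off by its cap and set it down upright, without dropping it, fully on the round cork mat beside the box, then let go. Leave the other things on the counter as they are.

Things in the scene. Friction and masses are not known exactly. Their poses are not given: they have to be found in the camera images.
- kit: snap-lock kit box: clear tub (152 mm along x, 104 mm along y, 74 mm high), white lid, four grey hinged clips, one in the middle of each side. Fixed; its place and yaw (within 0.35 rad) differ each time. Origin: centre of its underside, on the counter; z up; sides parallel to its x and y. Its -x side ('near') faces the robot; +x is 'far', +y 'left', -y 'right'.
- lid_top (a point): the centre of the lid's top face, 88 mm above the counter; the lid measures 160 mm (x) by 112 mm (y), 14 mm thick, and is flat
- clip_near (a joint): angle of the clip on the box's -x (near) side, rad: 0 = fully down, flat along the tub's side; pi/2 = sticking straight out; 2.5 (stop) = standing up, leaning out. Starts at 1.7 to 2.3. Light even friction (0.03 N m, about 1 N at 30 mm from the hinge); stays where it is left; no spring or catch.
- near_hinge (a point): middle of the near clip's hinge line: 84 mm from the box's centre along its -x axis, 81 mm above the counter; the line is level, parallel to that side. The clip is a plate 56 mm wide, 4 mm thick, reaching 40 mm from the hinge, with a 6 mm lip on the outer face at its free end. Own z: from free end to hinge; own x: out of its outer face (turn with the clip).
- near_end (a point): middle of the free end of the near clip, 40 mm from the hinge
- clip_far (a joint): angle of the clip on the box's +x (far) side, rad: 0 = fully down, flat along the tub's side; pi/2 = sticking straight out; 2.5 (stop) = standing up, leaning out. Starts at 1.7 to 2.3. Light even friction (0.03 N m, about 1 N at 30 mm from the hinge); stays where it is left; no spring or catch.
- far_hinge (a point): middle of the far clip's hinge line: 84 mm from the box's centre along its +x axis, 81 mm above the counter; the line is level, parallel to that side. The clip is a plate 56 mm wide, 4 mm thick, reaching 40 mm from the hinge, with a 6 mm lip on the outer face at its free end. Own z: from free end to hinge; own x: out of its outer face (turn with the clip).
- far_end (a point): middle of the free end of the far clip, 40 mm from the hinge
- clip_left (a joint): angle of the clip on the box's +y (left) side, rad: 0 = fully down, flat along the tub's side; pi/2 = sticking straight out; 2.5 (stop) = standing up, leaning out. Starts at 1.7 to 2.3. Light even friction (0.03 N m, about 1 N at 30 mm from the hinge); stays where it is left; no spring or catch.
- left_hinge (a point): middle of the left clip's hinge line: 60 mm from the box's centre along its +y axis, 81 mm above the counter; the line is level, parallel to that side. The clip is a plate 56 mm wide, 4 mm thick, reaching 40 mm from the hinge, with a 6 mm lip on the outer face at its free end. Own z: from free end to hinge; own x: out of its outer face (turn with the clip).
- left_end (a point): middle of the free end of the left clip, 40 mm from the hinge
- clip_right (a joint): angle of the clip on the box's -y (right) side, rad: 0 = fully down, flat along the tub's side; pi/2 = sticking straight out; 2.5 (stop) = standing up, leaning out. Starts at 1.7 to 2.3. Light even friction (0.03 N m, about 1 N at 30 mm from the hinge); stays where it is left; no spring or catch.
- right_hinge (a point): middle of the right clip's hinge line: 60 mm from the box's centre along its -y axis, 81 mm above the counter; the line is level, parallel to that side. The clip is a plate 56 mm wide, 4 mm thick, reaching 40 mm from the hinge, with a 6 mm lip on the outer face at its free end. Own z: from free end to hinge; own x: out of its outer face (turn with the clip).
- right_end (a point): middle of the free end of the right clip, 40 mm from the hinge
- jar: amber glass jar with pale label and black screw cap, upright on the middle of the lid (within 6 mm); loose, 0.52 to 0.85 kg. Body 100 mm in diameter, 104 mm high, flat shoulder; cap 56 mm in diameter, 32 mm high above it (136 mm in all). It leaves no room for an upright gripper beside the left and right sides: lean the tool outwards there. Origin: centre of its underside, z up.
- mat: round cork mat lying on the counter, 160 mm in diameter, 5 mm thick, fixed, to the left or to the right of the box (the dish stands on the other side). Origin: centre of its underside.
- dish: bystander: square open white weighing dish, 85 x 85 mm, 22 mm high; loose. Origin: centre of its underside.
- beaker: bystander: glass beaker, 72 mm in diameter at the rim, 80 mm high; loose. Origin: centre of its underside.
- tumbler: bystander: glass tumbler, 76 mm in diameter at the rim, 75 mm high; loose. Origin: centre of its underside.
- dropper: bystander: small amber bottle, 38 mm in diameter, 68 mm high; loose. Origin: centre of its underside.
- vial: bystander: small pale jar with a green cap, 40 mm in diameter, 55 mm high; loose. Origin: centre of its underside.
- spatula: bystander: wooden-handled spoon lying flat, 160 mm long; loose. Origin: at its middle, on the underside.

How it is judged:
By the outcome, as a careful person would: the job done as asked, in the order asked, and still so for the second after the job is handed in, with the robot touching nothing.
It also fails if it takes over 72 s, if anything falls off the work surface, if the arm or the gripper's body presses on something with over 40 N, if the wrist force passes 120 N, or if a joint passes its speed limit or range.

## Working session

There is one attempt and no reset: what is moved stays moved. The work goes in short steps, Python scripts to look and compute and a tool call to move; the robot and the scene stay as the last step left them, time stands still between calls to the robot, and variables do not carry over. Pictures are saved under pics/ and viewed, at most 10 in all, crops included, and the job is handed in when it is done.

Besides the shell and the picture viewer there is one more tool, called as name([rows], argument=value, ...), one row to a line, values as JSON. move_arm: Moves the arm, as the interface text tells. Shifts and turns lie within -1 to 1; 1 stands for 0.05 m of shift or 0.1 rad of turn. Its arguments: {"type":"object","properties":{"steps":{"type":"array","items":{"type":"array"}}},"required":["steps"]}

```bash
ls; mkdir -p pics
cat > h.py <<'E'
import numpy as np, cv2
from rig import readout, read_camera, job
from scipy.spatial.transform import Rotation as R
def cloud(c):
    h,w=c['depth'].shape; u,v=np.meshgrid(np.arange(w),np.arange(h)); d=c['depth']; K=c['K']
    p=np.stack([(u-K[0,2])/K[0,0]*d,(v-K[1,2])/K[1,1]*d,d],-1)
    M=cv2.Rodrigues(np.array(c['rvec'],float))[0]; t=np.array(c['tvec']).ravel()
    P=(p-t)@M; P[d==0]=np.nan; return P
E
python3 - <<'E'
from h import *
for n in ('scene','top'):
    c=read_camera(n); cv2.imwrite(f'pics/{n}0.png',c['img'][:,:,::-1]); np.savez(f'{n}0.npz',**c)
    M=cv2.Rodrigues(np.array(c['rvec'],float))[0]; print(n,c['K'].round(1).tolist(),(-M.T@np.array(c['tvec']).ravel()).round(3), M[2].round(3))
    print(np.isfinite(cloud(c)).mean())
s=readout.get_state(); print(s)
E
```

```text
pics
scene [[457.3, 0.0, 322.6], [0.0, 457.3, 200.0], [0.0, 0.0, 1.0]] [0.972 0.614 0.791] [-0.397 -0.591 -0.703]
0.99592578125
top [[399.0, 0.0, 323.4], [0.0, 399.0, 202.8], [0.0, 0.0, 1.0]] [0.428 0.009 0.981] [ 0.132  0.021 -0.991]
0.99590625
{'time_s': 0.1, 'joint_pos': array([-1.28269936,  0.31163767,  0.01397468,  1.51291939, -0.00439105,
        1.31918498, -0.02718785]), 'dq': array([ 0.00150975, -0.00128139,  0.00032521, -0.00295721, -0.00040549,
        0.00062772,  0.00024241]), 'joint_efforts': array([ 8.95923131e-04, -3.80856514e+01,  1.46869593e-01, -2.31241965e+01,
        1.24110351e-02,  8.17807799e-03, -1.49052858e-05]), 'tcp_pos': array([0.17788582, 0.51974295, 0.23032489]), 'tcp_rot': array([-1.28367040e-04,  1.64098713e-01,  9.86443354e-01, -1.05159140e-03]), 'contact_force': array([0.21653507, 0.2534014 , 0.23862656]), 'torque': array([-0.01076475,  0.05472395, -0.00408892]), 'grip_force': 0.0, 'grip_width': 0.08499179240129708}
```

View pics/top0.png

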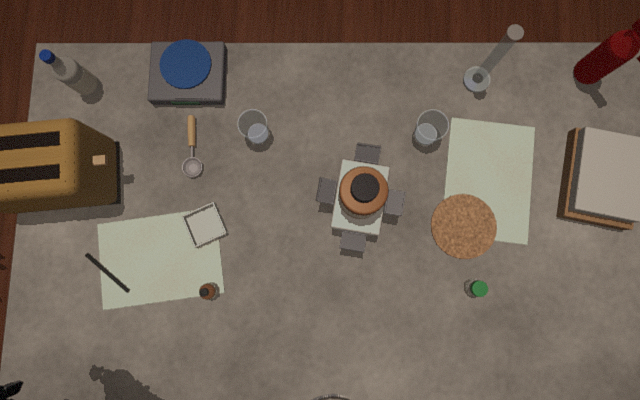

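View pics/scene0.png

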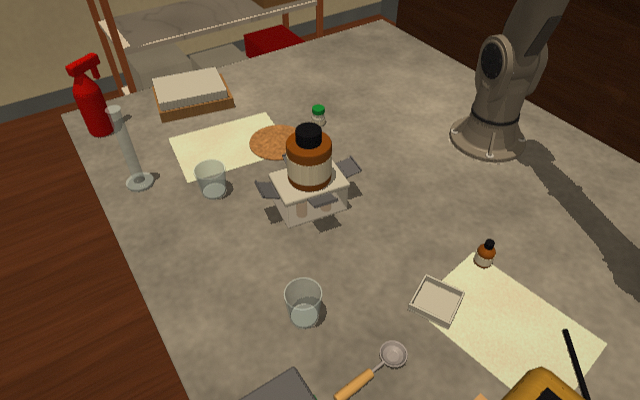

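The top view shows the box at about (362,195) with the jar on it and four clips sticking out. The mat is at (464,226) on the right (-y), and the dish at (206,225) on the left. Beaker and tumbler stand beyond the box at (432,127) and (253,126), and the vial is at (479,289). Next I'll measure all of these.

```bash
cat > m.py <<'E'
from h import *
import sys
def load(n): 
    d=dict(np.load(n)); return d
T=load('top0.npz'); S=load('scene0.npz'); PT=cloud(T); PS=cloud(S)
for nm,C,P in(('top',T,PT),('scene',S,PS)):
    hsv=cv2.cvtColor(C['img'],cv2.COLOR_RGB2HSV); z=P[...,2]
    near=(np.hypot(P[...,0]-0.53,P[...,1]+0.06)<0.16)
    lid=near&(abs(z-0.088)<0.006)&(hsv[...,2]>130)&(hsv[...,1]<60)
    q=P[lid][:,:2]; r=cv2.minAreaRect(q.astype(np.float32)); print(nm,'lid',lid.sum(),np.median(P[lid][:,2]),r)
    cap=near&(z>0.216)&(z<0.235); q=P[cap]; print(' cap',cap.sum(),np.median(q[:,2]),cv2.minEnclosingCircle(q[:,:2].astype(np.float32)))
    dx=np.hypot(P[...,0]-0.53,P[...,1]+0.06)
    mat=(abs(z-.005)<.006)&(hsv[...,1]>90)&(hsv[...,0]<20)&(np.hypot(P[...,0]-.45,P[...,1]+.33)<.2)
    q=P[mat]; print(' mat',mat.sum(),np.median(q[:,2]),cv2.minEnclosingCircle(q[:,:2].astype(np.float32)),q.mean(0))
E
python3 m.py
```

```text
top lid 1011 0.08619652360351925 ((0.5630549788475037, -0.05513696372509003), (0.11052444577217102, 0.15888038277626038), 80.53959655761719)
 cap 646 0.22222499899100706 ((0.5611082911491394, -0.054587364196777344), 0.0279685128480196)
 mat 3260 0.002854945335138777 ((0.5036683082580566, -0.3117237687110901), 0.07965754717588425) [ 0.5025639  -0.31139115  0.0028953 ]
scene lid 255 0.08740085391590836 ((0.5656510591506958, -0.033079445362091064), (0.15310350060462952, 0.16041390597820282), 79.59723663330078)
 cap 402 0.2237091391073603 ((0.5627844333648682, -0.05397338047623634), 0.029365988448262215)
 mat 1166 0.004723968972929957 ((0.4705445468425751, -0.3018893003463745), 0.11503396183252335) [ 0.51746925 -0.32364938  0.00470993]
```

```bash
cat >> h.py <<'E'
BC=np.array([.563,-.055,0]); YAW=-.166
RB=R.from_euler('z',YAW)
def box(P): return RB.inv().apply((P-BC).reshape(-1,3)).reshape(P.shape)
def clips(C,verbose=True):
    B=box(cloud(C)); out={}
    for n,ax,sg,h in(('near',0,-1,.084),('far',0,1,.084),('left',1,1,.060),('right',1,-1,.060)):
        o=sg*B[...,ax]-h; l=B[...,1-ax]; z=B[...,2]-.081
        m=(o>-.002)&(o<.055)&(abs(l)<.034)&(z>-.05)&(z<.045)
        r=np.hypot(o,z); m2=m&(r>.012)&(r<.046)
        if m2.sum()<5: continue
        a=np.arctan2(o[m2],-z[m2]); out[n]=np.round([np.median(a),*np.percentile(a,[20,80]),m2.sum(),np.median(l[m2]),np.percentile(r[m2],95)],3)
    return out
E
python3 - <<'E'
from h import *
for n in('top0','scene0'):
    C=dict(np.load(n+'.npz'))
    for k,v in clips(C).items(): print(n,k,v)
P=cloud(dict(np.load('top0.npz')))
z=P[...,2]
# objects
m=((z>.015)&(z<.3)&(P[...,0]>.1)&(P[...,0]<.95)&(abs(P[...,1])<.6)).astype(np.uint8)
n,lab,st,_=cv2.connectedComponentsWithStats(m)
for i in range(1,n):
    if st[i,4]>40:
        q=P[lab==i]; print(st[i,4],q.min(0).round(3),q.max(0).round(3))
E
```

```text
top0 near [ 1.797e+00  1.745e+00  1.863e+00  3.100e+02 -1.000e-03  3.900e-02]
top0 far [2.019e+00 1.956e+00 2.084e+00 3.040e+02 0.000e+00 3.900e-02]
top0 left [ 1.903e+00  1.837e+00  1.966e+00  2.960e+02 -0.000e+00  3.900e-02]
top0 right [ 1.774e+00  1.710e+00  1.844e+00  3.140e+02 -0.000e+00  3.900e-02]
scene0 near [1.859e+00 1.803e+00 1.926e+00 2.250e+02 3.000e-03 4.000e-02]
scene0 far [2.076e+00 2.021e+00 2.122e+00 2.010e+02 4.000e-03 4.000e-02]
scene0 left [1.950e+00 1.894e+00 1.998e+00 1.970e+02 1.000e-03 4.100e-02]
scene0 right [1.837e+00 1.780e+00 1.890e+00 2.800e+01 2.600e-02 3.900e-02]
881 [ 0.864 -0.377  0.016] [ 0.898 -0.343  0.223]
4217 [0.808 0.284 0.015] [0.95  0.475 0.046]
610 [0.701 0.162 0.015] [0.771 0.233 0.082]
654 [ 0.699 -0.263  0.015] [ 0.774 -0.19   0.076]
173 [0.698 0.355 0.015] [0.779 0.376 0.022]
5477 [0.543 0.511 0.018] [0.715 0.6   0.196]
2648 [ 0.517 -0.6    0.015] [ 0.745 -0.537  0.067]
5302 [ 0.439 -0.156  0.015] [0.686 0.044 0.226]
274 [0.446 0.264 0.015] [0.557 0.374 0.027]
316 [ 0.34  -0.345  0.016] [ 0.379 -0.308  0.057]
253 [0.326 0.279 0.015] [0.364 0.316 0.072]
242 [0.182 0.555 0.243] [0.208 0.572 0.295]
```

```bash
cat >> h.py <<'E'
SIDES={'near':([-1,0],.084),'far':([1,0],.084),'left':([0,1],.060),'right':([0,-1],.060)}
BASE=RB*R.from_matrix(np.array([[0,1,0],[1,0,0],[0,0,-1.]]).T)   # x=box y, y=box x, z down
def sidepose(side,phi,o,z):
    d,h=SIDES[side]; d=np.array([*d,0.]); 
    p=BC+RB.apply(d*(h+o))+[0,0,.081+z]
    rv={'left':[0,-phi,0],'right':[0,phi,0],'near':[-phi,0,0],'far':[phi,0,0]}[side]
    return p,BASE*R.from_rotvec(rv)
def cur():
    s=readout.get_state(); q=s['tcp_rot']; return np.array(s['tcp_pos']),R.from_quat([*q[1:],q[0]]),s
def plan(p,r,targets,vmax=1.0):
    """targets: list of (pos,rot). prints rows (turn, shift in axes before the turn)"""
    for tp,tr in targets:
        rv=(r.inv()*tr).as_rotvec(); dp=tp-p
        n=int(np.ceil(max(abs(rv).max()/.1/.95,abs(dp).max()/.05/.8,np.linalg.norm(dp)/.05/.9,1)))
        print('->',tp.round(3),'rows',n)
        for i in range(n):
            print('  ',(rv/n/.1).round(2).tolist(),(r.inv().apply(dp/n)/.05).round(2).tolist())
            r=r*R.from_rotvec(rv/n)
        p=tp; r=tr
E
python3 - <<'E'
from h import *
p,r,s=cur()
a=sidepose('left',.6,.075,.14)
plan(p,r,[(p*[1,1,0]+[0.05,0,.30],BASE),a,sidepose('left',.6,.028,.045)])
w=read_camera('wrist'); print(np.array(w['T_tool_cam']).round(3))
E
```

```text
-> [0.228 0.52  0.3  ] rows 15
   [-0.0, 0.0, 0.94] [-0.06, 0.02, -0.09]
   [-0.0, 0.0, 0.94] [-0.06, 0.03, -0.09]
   [-0.0, 0.0, 0.94] [-0.06, 0.03, -0.09]
   [-0.0, 0.0, 0.94] [-0.05, 0.04, -0.09]
   [-0.0, 0.0, 0.94] [-0.05, 0.04, -0.09]
   [-0.0, 0.0, 0.94] [-0.05, 0.05, -0.09]
   [-0.0, 0.0, 0.94] [-0.04, 0.05, -0.09]
   [-0.0, 0.0, 0.94] [-0.04, 0.06, -0.09]
   [-0.0, 0.0, 0.94] [-0.03, 0.06, -0.09]
   [-0.0, 0.0, 0.94] [-0.03, 0.06, -0.09]
   [-0.0, 0.0, 0.94] [-0.02, 0.06, -0.09]
   [-0.0, 0.0, 0.94] [-0.01, 0.07, -0.09]
   [-0.0, 0.0, 0.94] [-0.01, 0.07, -0.09]
   [-0.0, 0.0, 0.94] [-0.0, 0.07, -0.09]
   [-0.0, 0.0, 0.94] [0.0, 0.07, -0.09]
-> [0.585 0.078 0.221] rows 13
   [0.0, -0.46, 0.0] [-0.58, 0.65, 0.12]
   [0.0, -0.46, 0.0] [-0.57, 0.65, 0.15]
   [0.0, -0.46, 0.0] [-0.57, 0.65, 0.17]
   [0.0, -0.46, 0.0] [-0.56, 0.65, 0.2]
   [0.0, -0.46, 0.0] [-0.55, 0.65, 0.23]
   [0.0, -0.46, 0.0] [-0.54, 0.65, 0.25]
   [0.0, -0.46, 0.0] [-0.52, 0.65, 0.28]
   [0.0, -0.46, 0.0] [-0.51, 0.65, 0.3]
   [0.0, -0.46, 0.0] [-0.5, 0.65, 0.32]
   [0.0, -0.46, 0.0] [-0.48, 0.65, 0.34]
   [0.0, -0.46, 0.0] [-0.46, 0.65, 0.37]
   [0.0, -0.46, 0.0] [-0.45, 0.65, 0.39]
   [0.0, -0.46, 0.0] [-0.43, 0.65, 0.41]
-> [0.578 0.032 0.126] rows 3
   [0.0, 0.0, 0.0] [0.1, -0.0, 0.7]
   [0.0, 0.0, 0.0] [0.1, -0.0, 0.7]
   [0.0, 0.0, 0.0] [0.1, -0.0, 0.7]
[[ 0.001 -0.959 -0.284  0.072]
 [ 1.     0.001  0.     0.   ]
 [-0.    -0.284  0.959 -0.142]
 [ 0.     0.     0.     1.   ]]
```

move_arm([
  [[0,0,0.9],[0,0,-0.2],1],
  [[0,0,0.9],[0,0,-0.2],1],
  [[0,0,0.9],[0,0,-0.2],1],
  [[0,0,0.9],[0,0,-0.2],1],
  [[0,0,0.9],[0,0.5,-0.2],1],
  [[0,0,0.9],[0,0.5,-0.2],1],
  [[0,0,0.9],[0,0.5,-0.2],1],
  [[0,0,0.9],[0,0.5,0],1],
])

```text
time_s: 0.95
tcp_pos: [0.2515, 0.5893, 0.3026]
tcp_rot: [-0.0, 0.502, 0.865, 0.001]
contact_force: [-0.2, 0.9, 0.7]
grip_width: -0.0001
grip_force: 0.0
```

Run:
```python
from h import *
p,r,s=cur(); print(s['joint_pos'].round(3),p, (BASE.inv()*r).as_rotvec())
plan(p,r,[((p*[1,1,0]+[0.12,-.1,.30]),BASE),sidepose('left',.6,.08,.14),sidepose('left',.6,.028,.045)])
```

```text
[-1.285  0.488  0.158  1.089 -0.074  1.567 -0.627] [0.25149149 0.58932392 0.302616  ] [-0.00109387  0.00235612 -0.68464993]
-> [0.371 0.489 0.3  ] rows 8
   [0.0, -0.0, 0.86] [-0.37, 0.14, 0.01]
   [0.0, -0.0, 0.86] [-0.35, 0.17, 0.01]
   [0.0, -0.0, 0.86] [-0.34, 0.2, 0.01]
   [0.0, -0.0, 0.86] [-0.32, 0.23, 0.01]
   [0.0, -0.0, 0.86] [-0.3, 0.25, 0.01]
   [0.0, -0.0, 0.86] [-0.28, 0.28, 0.01]
   [0.0, -0.0, 0.86] [-0.25, 0.3, 0.01]
   [0.0, -0.0, 0.86] [-0.23, 0.32, 0.01]
-> [0.586 0.083 0.221] rows 11
   [0.0, -0.55, 0.0] [-0.66, 0.51, 0.14]
   [0.0, -0.55, 0.0] [-0.66, 0.51, 0.18]
   [0.0, -0.55, 0.0] [-0.64, 0.51, 0.22]
   [0.0, -0.55, 0.0] [-0.63, 0.51, 0.25]
   [0.0, -0.55, 0.0] [-0.62, 0.51, 0.28]
   [0.0, -0.55, 0.0] [-0.6, 0.51, 0.32]
   [0.0, -0.55, 0.0] [-0.58, 0.51, 0.35]
   [0.0, -0.55, 0.0] [-0.56, 0.51, 0.38]
   [0.0, -0.55, 0.0] [-0.54, 0.51, 0.41]
   [0.0, -0.55, 0.0] [-0.52, 0.51, 0.44]
   [0.0, -0.55, 0.0] [-0.49, 0.51, 0.47]
-> [0.578 0.032 0.126] rows 3
   [0.0, 0.0, 0.0] [0.07, -0.0, 0.72]
   [0.0, 0.0, 0.0] [0.07, -0.0, 0.72]
   [0.0, 0.0, 0.0] [0.07, -0.0, 0.72]
```

move_arm([
  [[0,0,0.86],[-0.37,0.14,0],1],
  [[0,0,0.86],[-0.35,0.17,0],1],
  [[0,0,0.86],[-0.34,0.2,0],1],
  [[0,0,0.86],[-0.32,0.23,0],1],
  [[0,0,0.86],[-0.3,0.25,0],1],
  [[0,0,0.86],[-0.28,0.28,0],1],
  [[0,0,0.86],[-0.25,0.3,0],1],
  [[0,0,0.86],[-0.23,0.32,0],1],
])

```text
time_s: 1.75
tcp_pos: [0.3726, 0.487, 0.3008]
tcp_rot: [0.0, 0.765, 0.644, -0.0]
contact_force: [0.4, -0.7, 0.5]
grip_width: 0.0003
grip_force: 0.0
```

move_arm([
  [[0,-0.55,0],[-0.66,0.51,0.14],1],
  [[0,-0.55,0],[-0.66,0.51,0.18],1],
  [[0,-0.55,0],[-0.64,0.51,0.22],1],
  [[0,-0.55,0],[-0.63,0.51,0.25],1],
  [[0,-0.55,0],[-0.62,0.51,0.28],1],
  [[0,-0.55,0],[-0.6,0.51,0.32],1],
  [[0,-0.55,0],[-0.58,0.51,0.35],1],
  [[0,-0.55,0],[-0.56,0.51,0.38],1],
])

```text
time_s: 2.55
tcp_pos: [0.5298, 0.1909, 0.2436]
tcp_rot: [0.141, 0.745, 0.63, -0.168]
contact_force: [-0.1, -0.3, -0.3]
grip_width: -0.0002
grip_force: 0.0
```

Run:
```python
from h import *
p,r,s=cur(); print(s['joint_pos'].round(3),p, (BASE.inv()*r).as_rotvec())
plan(p,r,[sidepose('left',.6,.07,.12),sidepose('left',.6,.028,.045)])
```

```text
[-0.854  0.567  0.46   1.24   0.122  1.637 -0.6  ] [0.52983227 0.1908684  0.24355779] [ 8.35300950e-04 -4.42073670e-01  2.66762154e-04]
-> [0.584 0.073 0.201] rows 4
   [-0.0, -0.39, -0.0] [-0.39, 0.37, 0.42]
   [-0.0, -0.39, -0.0] [-0.38, 0.37, 0.44]
   [-0.0, -0.39, -0.0] [-0.36, 0.37, 0.45]
   [-0.0, -0.39, -0.0] [-0.34, 0.37, 0.46]
-> [0.578 0.032 0.126] rows 2
   [0.0, 0.0, 0.0] [0.08, -0.0, 0.86]
   [0.0, 0.0, 0.0] [0.08, -0.0, 0.86]
```

move_arm([
  [[0,-0.39,0],[-0.39,0.37,0.42],1],
  [[0,-0.39,0],[-0.38,0.37,0.44],1],
  [[0,-0.39,0],[-0.36,0.37,0.45],1],
  [[0,-0.39,0],[-0.34,0.37,0.46],1],
  [[0,0,0],[0.08,0,0.86],1],
  [[0,0,0],[0.08,0,0.86],1],
  [[0,0,0],[0,0,0],1],
])

```text
time_s: 3.25
tcp_pos: [0.5723, 0.0283, 0.1209]
tcp_rot: [0.187, 0.73, 0.615, -0.231]
contact_force: [-1.2, -0.1, -0.3]
grip_width: 0.0001
grip_force: 0.0
```

move_arm([
  [[0,0,0],[0.11,0,0.16],1],
  [[0,0,0],[0.11,0,0.16],1],
  [[0,0,0],[0.11,0,0.16],1],
  [[0,0,0],[0.11,0,0.16],1],
  [[0,0,0],[0,0,0],1],
])

```text
time_s: 3.75
tcp_pos: [0.578, 0.0364, 0.086]
tcp_rot: [0.189, 0.729, 0.619, -0.223]
contact_force: [0.9, 1.6, 0.5]
grip_width: -0.0001
grip_force: 0.3
```

```bash
cat >> h.py <<'E'
def where(side):
    p,r,s=cur(); d,h=SIDES[side]; b=box(p); k=0 if d[0] else 1
    print('o %.4f lat %.4f z %.4f'%(b[k]*d[k]-h,b[1-k],b[2]-.081),(BASE.inv()*r).as_rotvec().round(3),'F',s['contact_force'].round(1),'j',s['joint_pos'].round(2))
E
python3 - <<'E'
from h import *
where('left')
for n in('top','scene'): print(clips(read_camera(n)))
E
```

```text
o 0.0326 lat -0.0003 z 0.0050 [-0.    -0.594 -0.003] F [0.9 1.6 0.5] j [-0.7   0.74  0.49  1.46  0.21  1.28 -0.53]
{'near': array([ 1.808e+00,  1.745e+00,  1.866e+00,  3.120e+02, -0.000e+00,
        3.900e-02]), 'far': array([ 2.013e+00,  1.962e+00,  2.085e+00,  3.030e+02, -0.000e+00,
        3.900e-02]), 'left': array([ 1.473e+00,  1.417e+00,  1.591e+00,  2.930e+02, -3.000e-03,
        4.200e-02]), 'right': array([1.769e+00, 1.710e+00, 1.836e+00, 3.150e+02, 0.000e+00, 3.900e-02])}
{'far': array([2.070e+00, 2.031e+00, 2.126e+00, 2.000e+02, 4.000e-03, 4.000e-02]), 'left': array([1.498e+00, 1.434e+00, 1.581e+00, 6.500e+01, 1.000e-02, 4.200e-02]), 'right': array([1.837e+00, 1.766e+00, 1.856e+00, 2.800e+01, 2.600e-02, 3.900e-02])}
```

move_arm([
  [[0,0,0],[0.075,0,0.16],1],
  [[0,0,0],[0.075,0,0.16],1],
  [[0,0,0],[0.075,0,0.16],1],
  [[0,0,0],[0.075,0,0.16],1],
  [[0,0,0],[-0.05,0,0.035],1],
  [[0,0,0],[-0.05,0,0.035],1],
  [[0,0,0],[-0.05,0,0.035],1],
  [[0,0,0],[0,0,0],1],
])

```text
time_s: 4.65
tcp_pos: [0.5752, 0.0188, 0.0522]
tcp_rot: [0.19, 0.73, 0.617, -0.224]
contact_force: [-0.0, 0.1, -0.4]
grip_width: -0.0
grip_force: 0.1
```

Run:
```python
from h import *
where('left')
for n in('top',): print(clips(read_camera(n))['left'])
```

```text
o 0.0148 lat -0.0001 z -0.0288 [ 0.    -0.596  0.002] F [-0.   0.1 -0.4] j [-0.68  0.77  0.49  1.51  0.21  1.21 -0.54]
[ 1.481e+00  3.660e-01  2.050e+00  3.220e+02 -2.000e-03  4.400e-02]
```

move_arm([
  [[0,0,0],[-0.04,0,0.025],1],
  [[0,0,0],[-0.04,0,0.025],1],
  [[0,0,0],[0,0,0],1],
])

```text
time_s: 5.0
tcp_pos: [0.5745, 0.0143, 0.0522]
tcp_rot: [0.19, 0.73, 0.617, -0.224]
contact_force: [0.7, 1.0, -0.5]
grip_width: -0.0001
grip_force: 0.5
```

move_arm([
  [[0,0,0],[-0.04,0,0.025],1],
  [[0,0,0],[0,0,0],1],
])

```text
time_s: 5.2
tcp_pos: [0.5742, 0.0124, 0.0521]
tcp_rot: [0.189, 0.73, 0.617, -0.224]
contact_force: [0.8, 2.3, -1.8]
grip_width: -0.0003
grip_force: 1.0
```

move_arm([
  [[0,0,0],[-0.04,0,0.025],1],
  [[0,0,0],[0,0,0],1],
])

```text
time_s: 5.4
tcp_pos: [0.5741, 0.0122, 0.052]
tcp_rot: [0.189, 0.73, 0.618, -0.222]
contact_force: [0.9, 5.7, -0.2]
grip_width: -0.0003
grip_force: 2.6
```

Run:
```python
from h import *
where('left')
C=read_camera('scene'); np.savez('s1.npz',**C); cv2.imwrite('pics/s1.png',cv2.resize(C['img'][100:250,200:400,::-1],None,fx=4,fy=4))
```

```text
o 0.0082 lat -0.0001 z -0.0290 [-0.001 -0.592 -0.001] F [ 0.9  5.7 -0.2] j [-0.68  0.76  0.49  1.52  0.22  1.19 -0.53]
```

View pics/s1.png

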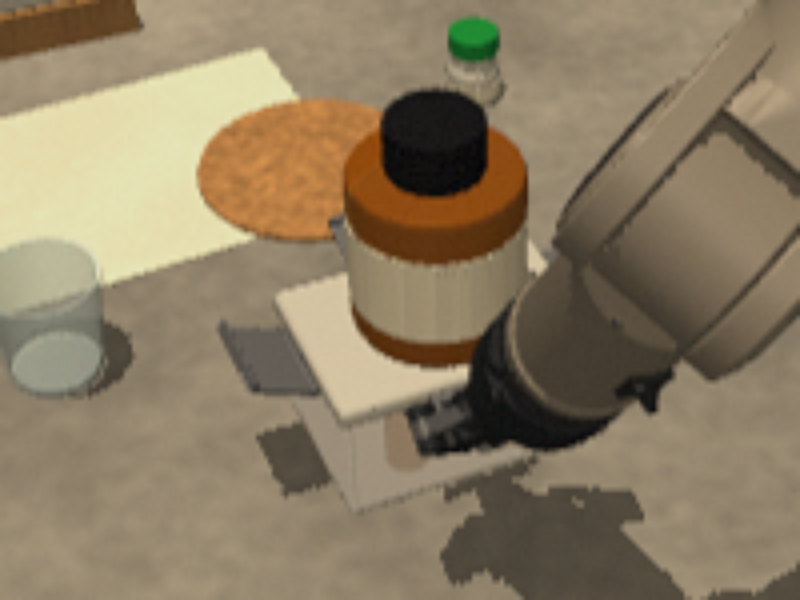

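move_arm([
  [[0,0,0],[-0.04,0,0.025],1],
  [[0,0,0],[0,0,0],1],
])

```text
time_s: 5.65
tcp_pos: [0.5742, 0.0121, 0.052]
tcp_rot: [0.188, 0.73, 0.619, -0.221]
contact_force: [-0.0, 8.3, 1.3]
grip_width: -0.0002
grip_force: 4.1
```

move_arm([
  [[0,0,0],[0.17,0,-0.11],1],
  [[0,0,0],[0.17,0,-0.11],1],
  [[0,0,0],[0,0,-0.9],1],
  [[0,0,0],[0,0,-0.9],1],
  [[0,0,0],[0,0,-0.9],1],
  [[0,0,0],[0,0,0],1],
])

```text
time_s: 6.25
tcp_pos: [0.593, 0.1071, 0.1687]
tcp_rot: [0.192, 0.73, 0.619, -0.218]
contact_force: [0.4, -0.1, -0.5]
grip_width: -0.0003
grip_force: 0.0
```

Run:
```python
from h import *
where('left')
for n in ('top','scene'): print(clips(read_camera(n)).get('left'))
p,r,s=cur()
c=BC+RB.apply([-.19,.12,0])+[0,0,.24]
plan(p,r,[(c,BASE*R.from_rotvec([-.15,-.15,0])),sidepose('near',.3,.06,.11),sidepose('near',.3,.028,.045)])
```

```text
o 0.1049 lat 0.0028 z 0.0877 [-0.011 -0.59  -0.002] F [ 0.4 -0.1 -0.5] j [-0.76  0.73  0.49  1.24  0.2   1.52 -0.53]
[ 1.19e-01  1.00e-01  1.34e-01  2.40e+01 -5.00e-03  4.00e-02]
[7.70e-02 2.70e-02 1.39e-01 1.88e+02 6.00e-03 3.90e-02]
-> [0.395 0.095 0.24 ] rows 5
   [-0.29, 0.89, 0.09] [-0.3, -0.76, -0.16]
   [-0.29, 0.89, 0.09] [-0.29, -0.75, -0.21]
   [-0.29, 0.89, 0.09] [-0.28, -0.74, -0.26]
   [-0.29, 0.89, 0.09] [-0.26, -0.73, -0.3]
   [-0.29, 0.89, 0.09] [-0.24, -0.72, -0.34]
-> [ 0.421 -0.031  0.191] rows 4
   [-0.37, 0.37, 0.06] [-0.55, 0.18, 0.36]
   [-0.37, 0.37, 0.06] [-0.57, 0.17, 0.35]
   [-0.37, 0.37, 0.06] [-0.58, 0.16, 0.33]
   [-0.37, 0.37, 0.06] [-0.59, 0.16, 0.32]
-> [ 0.453 -0.036  0.126] rows 2
   [0.0, 0.0, 0.0] [-0.0, 0.11, 0.72]
   [0.0, 0.0, 0.0] [-0.0, 0.11, 0.72]
```

move_arm([
  [[-0.29,0.89,0.09],[-0.3,-0.76,-0.16],1],
  [[-0.29,0.89,0.09],[-0.29,-0.75,-0.21],1],
  [[-0.29,0.89,0.09],[-0.28,-0.74,-0.26],1],
  [[-0.29,0.89,0.09],[-0.26,-0.73,-0.3],1],
  [[-0.29,0.89,0.09],[-0.24,-0.72,-0.34],1],
  [[0,0,0],[0,0,0],1],
])

```text
time_s: 6.95
tcp_pos: [0.3892, 0.0895, 0.2401]
tcp_rot: [0.102, 0.761, 0.641, -0.007]
contact_force: [1.0, -0.4, -0.1]
grip_width: -0.0003
grip_force: 0.0
```

move_arm([
  [[-0.37,0.37,0.06],[-0.55,0.18,0.36],1],
  [[-0.37,0.37,0.06],[-0.57,0.17,0.35],1],
  [[-0.37,0.37,0.06],[-0.58,0.16,0.33],1],
  [[-0.37,0.37,0.06],[-0.59,0.16,0.32],1],
  [[0,0,0],[0,0.11,0.72],1],
  [[0,0,0],[0,0,0],1],
])

```text
time_s: 7.55
tcp_pos: [0.4321, -0.0378, 0.1529]
tcp_rot: [0.112, 0.758, 0.636, 0.091]
contact_force: [-0.9, 0.1, -0.2]
grip_width: -0.0
grip_force: 0.0
```

Run:
```python
from h import *
where('near')
p,r,s=cur()
plan(p,r,[sidepose('near',.3,.028,.03),sidepose('near',.3,.028,-.026)])
```

```text
o 0.0479 lat -0.0047 z 0.0719 [-0.29  -0.006  0.009] F [-0.9  0.1 -0.2] j [-0.83 -0.12  0.78  2.2   0.21  0.75 -0.35]
-> [ 0.453 -0.036  0.111] rows 2
   [-0.05, 0.04, -0.04] [0.05, 0.07, 0.46]
   [-0.05, 0.04, -0.04] [0.05, 0.07, 0.46]
-> [ 0.453 -0.036  0.055] rows 2
   [0.0, 0.0, 0.0] [0.0, -0.17, 0.53]
   [0.0, 0.0, 0.0] [0.0, -0.17, 0.53]
```

move_arm([
  [[-0.05,0.04,-0.04],[0.05,0.07,0.46],1],
  [[-0.05,0.04,-0.04],[0.05,0.07,0.46],1],
  [[0,0,0],[0,-0.05,0.155],1],
  [[0,0,0],[0,-0.05,0.155],1],
  [[0,0,0],[0,-0.05,0.155],1],
  [[0,0,0],[0,-0.05,0.155],1],
  [[0,0,0],[0,0,0],1],
])

```text
time_s: 8.25
tcp_pos: [0.4551, -0.0326, 0.0816]
tcp_rot: [0.114, 0.752, 0.641, 0.1]
contact_force: [-0.1, -0.9, -0.7]
grip_width: 0.0003
grip_force: 0.0
```

move_arm([
  [[0,0,0],[0,-0.05,0.155],1],
  [[0,0,0],[0,-0.05,0.155],1],
  [[0,0,0],[0,-0.05,0.155],1],
  [[0,0,0],[0,0.06,0.02],1],
  [[0,0,0],[0,0.06,0.02],1],
  [[0,0,0],[0,0.06,0.02],1],
  [[0,0,0],[0,0,0],1],
])

```text
time_s: 8.95
tcp_pos: [0.4661, -0.0338, 0.0586]
tcp_rot: [0.115, 0.752, 0.641, 0.102]
contact_force: [-1.7, 1.2, -0.4]
grip_width: 0.0001
grip_force: 0.7
```

Run:
```python
from h import *
where('near')
for n in('top','scene'): print(clips(read_camera(n)).get('near'))
```

```text
o 0.0150 lat 0.0049 z -0.0224 [-0.309  0.007 -0.006] F [-1.7  1.2 -0.4] j [-0.7   0.2   0.78  2.27 -0.27  0.44  0.12]
[3.51e-01 3.25e-01 4.16e-01 6.90e+01 1.50e-02 4.00e-02]
[2.171e+00 1.339e+00 2.652e+00 2.410e+02 1.500e-02 4.400e-02]
```

move_arm([
  [[0,0,0],[0,0.04,0.01],1],
  [[0,0,0],[0,0.04,0.01],1],
  [[0,0,0],[0,0,0],1],
])

```text
time_s: 9.35
tcp_pos: [0.4692, -0.0344, 0.0582]
tcp_rot: [0.115, 0.752, 0.641, 0.101]
contact_force: [-2.7, 0.5, -1.3]
grip_width: 0.0002
grip_force: 1.7
```

move_arm([
  [[0,0,0],[0,0.04,0.01],1],
  [[0,0,0],[0,0,0],1],
])

```text
time_s: 9.55
tcp_pos: [0.4697, -0.0344, 0.0579]
tcp_rot: [0.113, 0.753, 0.641, 0.1]
contact_force: [-10.3, 1.1, 5.2]
grip_width: 0.0001
grip_force: 5.0
```

move_arm([
  [[0,0,0],[0,0.04,0.01],1],
  [[0,0,0],[0,0,0],1],
])

```text
time_s: 9.75
tcp_pos: [0.4698, -0.0344, 0.0573]
tcp_rot: [0.111, 0.753, 0.641, 0.099]
contact_force: [-14.1, 2.0, 10.1]
grip_width: -0.0001
grip_force: 7.3
```

Run:
```python
from h import *
where('near')
for n in('top',): print(clips(read_camera(n)).get('near'))
```

```text
o 0.0113 lat 0.0049 z -0.0237 [-0.3    0.008 -0.006] F [-14.1   2.   10.1] j [-0.68  0.21  0.77  2.25 -0.29  0.45  0.15]
[8.80e-02 6.20e-02 1.41e-01 3.50e+01 1.40e-02 4.10e-02]
```

move_arm([
  [[0,0,0],[0,-0.19,-0.06],1],
  [[0,0,0],[0,-0.19,-0.06],1],
  [[0,0,0],[0,0,-0.7],1],
  [[0,0,0],[0,0,-0.8],1],
  [[0,0,0],[0,0,-0.8],1],
  [[0,0,0],[0,0,-0.8],1],
  [[0,0,0],[0,0,0],1],
])

```text
time_s: 10.5
tcp_pos: [0.414, -0.0226, 0.2068]
tcp_rot: [0.117, 0.75, 0.642, 0.107]
contact_force: [0.9, 0.2, 0.2]
grip_width: -0.0002
grip_force: 0.0
```

Run:
```python
from h import *
where('near')
for n in('top',): print(clips(read_camera(n)).get('near'))
p,r,s=cur()
c=BC+RB.apply([-.17,-.18,0])+[0,0,.25]
plan(p,r,[(c,BASE*R.from_rotvec([-.1,.3,0])),sidepose('right',.6,.08,.13),sidepose('right',.6,.030,.045)])
```

```text
o 0.0683 lat 0.0073 z 0.1258 [-0.318  0.012 -0.01 ] F [0.9 0.2 0.2] j [-0.9  -0.3   0.71  2.17  0.36  0.92 -0.52]
[ 9.50e-02  5.70e-02  1.19e-01  5.70e+01 -1.00e-03  4.00e-02]
-> [ 0.366 -0.204  0.25 ] rows 5
   [0.42, 0.57, 0.11] [-0.74, -0.01, -0.2]
   [0.42, 0.57, 0.11] [-0.73, -0.01, -0.24]
   [0.42, 0.57, 0.11] [-0.72, -0.02, -0.28]
   [0.42, 0.57, 0.11] [-0.7, -0.02, -0.32]
   [0.42, 0.57, 0.11] [-0.68, -0.03, -0.36]
-> [ 0.54  -0.193  0.211] rows 5
   [0.19, 0.6, 0.06] [0.1, 0.66, 0.26]
   [0.19, 0.6, 0.06] [0.09, 0.66, 0.26]
   [0.19, 0.6, 0.06] [0.07, 0.67, 0.25]
   [0.19, 0.6, 0.06] [0.06, 0.67, 0.24]
   [0.19, 0.6, 0.06] [0.05, 0.68, 0.23]
-> [ 0.548 -0.144  0.126] rows 3
   [0.0, 0.0, 0.0] [-0.04, -0.0, 0.66]
   [0.0, 0.0, 0.0] [-0.04, -0.0, 0.66]
   [0.0, 0.0, 0.0] [-0.04, -0.0, 0.66]
```

Run:
```python
from h import *
p,r,s=cur()
c=BC+RB.apply([-.11,-.17,0])+[0,0,.23]
plan(p,r,[(p+[.01,-.02,0.005],BASE*R.from_rotvec([-.05,.1,0])),(c,BASE*R.from_rotvec([0,.35,0])),sidepose('right',.6,.08,.13)])
```

```text
-> [ 0.423 -0.043  0.21 ] rows 3
   [0.88, 0.29, 0.08] [-0.12, 0.09, -0.01]
   [0.88, 0.29, 0.08] [-0.12, 0.09, -0.02]
   [0.88, 0.29, 0.08] [-0.12, 0.09, -0.03]
-> [ 0.426 -0.204  0.23 ] rows 5
   [0.1, 0.5, 0.02] [-0.62, 0.13, -0.14]
   [0.1, 0.5, 0.02] [-0.61, 0.13, -0.17]
   [0.1, 0.5, 0.02] [-0.6, 0.13, -0.2]
   [0.1, 0.5, 0.02] [-0.59, 0.12, -0.23]
   [0.1, 0.5, 0.02] [-0.58, 0.12, -0.26]
-> [ 0.54  -0.193  0.211] rows 3
   [-0.0, 0.83, 0.0] [0.14, 0.73, 0.19]
   [-0.0, 0.83, 0.0] [0.13, 0.73, 0.2]
   [-0.0, 0.83, 0.0] [0.11, 0.73, 0.21]
```

move_arm([
  [[0.88,0.29,0.08],[-0.12,0.09,-0.01],1],
  [[0.88,0.29,0.08],[-0.12,0.09,-0.02],1],
  [[0.88,0.29,0.08],[-0.12,0.09,-0.03],1],
  [[0.1,0.5,0.02],[-0.62,0.13,-0.14],1],
  [[0.1,0.5,0.02],[-0.61,0.13,-0.17],1],
  [[0.1,0.5,0.02],[-0.6,0.13,-0.2],1],
  [[0.1,0.5,0.02],[-0.59,0.12,-0.23],1],
  [[0.1,0.5,0.02],[-0.58,0.12,-0.26],1],
])

```text
time_s: 11.35
tcp_pos: [0.4218, -0.2059, 0.2272]
tcp_rot: [-0.11, 0.754, 0.635, 0.129]
contact_force: [0.3, 1.4, -0.4]
grip_width: -0.0001
grip_force: 0.0
```

Run:
```python
from h import *
where('right')
p,r,s=cur()
plan(p,r,[sidepose('right',.6,.08,.13),sidepose('right',.6,.032,.045)])
```

```text
o 0.1121 lat -0.1144 z 0.1462 [0.001 0.341 0.005] F [ 0.3  1.4 -0.4] j [-0.18  0.43  1.13  1.67 -0.62  1.57  0.89]
-> [ 0.54  -0.193  0.211] rows 3
   [0.0, 0.86, -0.02] [0.17, 0.76, 0.17]
   [0.0, 0.86, -0.02] [0.15, 0.76, 0.19]
   [0.0, 0.86, -0.02] [0.13, 0.76, 0.2]
-> [ 0.548 -0.146  0.126] rows 3
   [0.0, 0.0, 0.0] [-0.06, -0.0, 0.65]
   [0.0, 0.0, 0.0] [-0.06, -0.0, 0.65]
   [0.0, 0.0, 0.0] [-0.06, -0.0, 0.65]
```

move_arm([
  [[0,0.86,-0.02],[0.17,0.76,0.17],1],
  [[0,0.86,-0.02],[0.15,0.76,0.19],1],
  [[0,0.86,-0.02],[0.13,0.76,0.2],1],
  [[0,0,0],[-0.06,0,0.65],1],
  [[0,0,0],[0,0,0],1],
])

```text
time_s: 11.85
tcp_pos: [0.5413, -0.1734, 0.1779]
tcp_rot: [-0.194, 0.729, 0.617, 0.223]
contact_force: [0.7, 1.4, 0.1]
grip_width: 0.0
grip_force: 0.0
```

Run:
```python
from h import *
where('right')
p,r,s=cur()
plan(p,r,[sidepose('right',.6,.032,.035)])
```

```text
o 0.0604 lat -0.0019 z 0.0969 [ 0.008  0.6   -0.   ] F [0.7 1.4 0.1] j [ 0.06  0.71  0.92  1.45 -0.95  1.73  0.9 ]
-> [ 0.548 -0.146  0.116] rows 2
   [-0.04, -0.0, -0.01] [-0.12, 0.02, 0.67]
   [-0.04, -0.0, -0.01] [-0.12, 0.02, 0.67]
```

move_arm([
  [[0,0,0],[-0.12,0.02,0.67],1],
  [[0,0,0],[-0.12,0.02,0.67],1],
  [[0,0,0],[-0.09,0,0.13],1],
  [[0,0,0],[-0.09,0,0.13],1],
  [[0,0,0],[-0.09,0,0.13],1],
  [[0,0,0],[-0.09,0,0.13],1],
  [[0,0,0],[0,0,0],1],
])

```text
time_s: 12.55
tcp_pos: [0.5479, -0.1498, 0.0886]
tcp_rot: [-0.19, 0.73, 0.617, 0.224]
contact_force: [0.4, -0.9, 0.6]
grip_width: 0.0001
grip_force: 0.7
```

move_arm([
  [[0,0,0],[-0.09,0,0.13],1],
  [[0,0,0],[-0.07,0,0.15],1],
  [[0,0,0],[-0.07,0,0.15],1],
  [[0,0,0],[-0.07,0,0.15],1],
  [[0,0,0],[0,0,0],1],
])

```text
time_s: 13.05
tcp_pos: [0.5482, -0.142, 0.0548]
tcp_rot: [-0.193, 0.728, 0.618, 0.225]
contact_force: [0.5, -0.8, -0.8]
grip_width: 0.0
grip_force: 0.0
```

Run:
```python
from h import *
where('right')
for n in('top',): print(clips(read_camera(n)).get('right'))
```

```text
o 0.0282 lat -0.0002 z -0.0262 [ 0.005  0.602 -0.002] F [ 0.5 -0.8 -0.8] j [ 0.03  0.83  0.85  1.6  -1.05  1.54  1.02]
[ 7.64e-01  6.60e-01  1.55e+00  3.03e+02 -2.00e-03  4.30e-02]
```

Good; now push it inward.

move_arm([
  [[0,0,0],[0.04,0,0.04],1],
  [[0,0,0],[0.05,0,0.035],1],
  [[0,0,0],[0.05,0,0.035],1],
  [[0,0,0],[0.05,0,0.035],1],
  [[0,0,0],[0.05,0,0.035],1],
  [[0,0,0],[0.05,0,0.035],1],
  [[0,0,0],[0,0,0],1],
])

```text
time_s: 13.8
tcp_pos: [0.5517, -0.1254, 0.0555]
tcp_rot: [-0.192, 0.728, 0.618, 0.225]
contact_force: [-0.5, -1.7, -1.8]
grip_width: 0.0001
grip_force: 0.5
```

move_arm([
  [[0,0,0],[0.04,0,0.025],1],
  [[0,0,0],[0,0,0],1],
])

```text
time_s: 14.0
tcp_pos: [0.5519, -0.1244, 0.0555]
tcp_rot: [-0.191, 0.729, 0.618, 0.224]
contact_force: [-0.1, -2.7, -2.1]
grip_width: 0.0001
grip_force: 1.5
```

move_arm([
  [[0,0,0],[0.04,0,0.025],1],
  [[0,0,0],[0,0,0],1],
])

```text
time_s: 14.2
tcp_pos: [0.5519, -0.1242, 0.0555]
tcp_rot: [-0.189, 0.73, 0.617, 0.223]
contact_force: [-1.8, -6.5, -1.3]
grip_width: 0.0002
grip_force: 3.2
```

Run:
```python
from h import *
where('right')
```

```text
o 0.0101 lat 0.0005 z -0.0255 [0.001 0.595 0.001] F [-1.8 -6.5 -1.3] j [-0.01  0.82  0.85  1.63 -1.05  1.52  1.01]
```

move_arm([
  [[0,0,0],[0.04,0,0.025],1],
  [[0,0,0],[0,0,0],1],
])

```text
time_s: 14.4
tcp_pos: [0.552, -0.1241, 0.0555]
tcp_rot: [-0.188, 0.731, 0.617, 0.222]
contact_force: [-3.3, -8.9, -0.6]
grip_width: -0.0001
grip_force: 4.8
```

move_arm([
  [[0,0,0],[-0.17,0,-0.11],1],
  [[0,0,0],[-0.17,0,-0.11],1],
  [[0,0,0],[0,0,-0.9],1],
  [[0,0,0],[0,0,-0.9],1],
  [[0,0,0],[0,0,-0.9],1],
  [[0,0,0],[0,0,0],1],
])

```text
time_s: 15.0
tcp_pos: [0.5373, -0.2202, 0.172]
tcp_rot: [-0.186, 0.73, 0.618, 0.226]
contact_force: [0.6, -0.9, -0.3]
grip_width: 0.0
grip_force: 0.0
```

Run:
```python
from h import *
where('right')
for n in ('top','scene'): print(clips(read_camera(n)))
p,r,s=cur()
c=BC+RB.apply([.10,-.16,0])+[0,0,.25]
plan(p,r,[(c,BASE*R.from_rotvec([0.1,.1,0])),sidepose('far',.15,.045,.13),sidepose('far',.15,.028,.045)])
```

```text
o 0.1072 lat 0.0019 z 0.0910 [-0.007  0.594  0.   ] F [ 0.6 -0.9 -0.3] j [ 0.15  0.76  0.91  1.39 -0.96  1.76  0.95]
{'near': array([ 8.6e-02,  5.7e-02,  1.2e-01,  5.7e+01, -1.0e-03,  4.2e-02]), 'far': array([ 2.012e+00,  1.957e+00,  2.086e+00,  3.050e+02, -0.000e+00,
        3.900e-02]), 'left': array([ 1.18e-01,  9.60e-02,  1.34e-01,  2.40e+01, -4.00e-03,  4.10e-02]), 'right': array([-0.095, -0.13 ,  0.053,  5.   , -0.022,  0.036])}
{'far': array([2.078e+00, 2.025e+00, 2.123e+00, 2.010e+02, 3.000e-03, 4.000e-02]), 'left': array([ 7.80e-02,  3.00e-02,  1.31e-01,  2.30e+02, -0.00e+00,  3.90e-02])}
-> [ 0.635 -0.229  0.25 ] rows 6
   [0.16, -0.83, 0.05] [0.16, 0.33, -0.22]
   [0.16, -0.83, 0.05] [0.14, 0.33, -0.24]
   [0.16, -0.83, 0.05] [0.12, 0.32, -0.26]
   [0.16, -0.83, 0.05] [0.1, 0.32, -0.27]
   [0.16, -0.83, 0.05] [0.08, 0.31, -0.28]
   [0.16, -0.83, 0.05] [0.06, 0.31, -0.29]
-> [ 0.69  -0.076  0.211] rows 4
   [0.12, -0.25, 0.02] [0.78, 0.17, 0.26]
   [0.12, -0.25, 0.02] [0.78, 0.17, 0.24]
   [0.12, -0.25, 0.02] [0.79, 0.17, 0.22]
   [0.12, -0.25, 0.02] [0.8, 0.17, 0.19]
-> [ 0.673 -0.074  0.126] rows 3
   [0.0, 0.0, 0.0] [-0.0, -0.03, 0.58]
   [0.0, 0.0, 0.0] [-0.0, -0.03, 0.58]
   [0.0, 0.0, 0.0] [-0.0, -0.03, 0.58]
```

move_arm([
  [[0.16,-0.83,0.05],[0.16,0.33,-0.22],1],
  [[0.16,-0.83,0.05],[0.14,0.33,-0.24],1],
  [[0.16,-0.83,0.05],[0.12,0.32,-0.26],1],
  [[0.16,-0.83,0.05],[0.1,0.32,-0.27],1],
  [[0.16,-0.83,0.05],[0.08,0.31,-0.28],1],
  [[0.16,-0.83,0.05],[0.06,0.31,-0.29],1],
  [[0,0,0],[0,0,0],1],
])

```text
time_s: 15.8
tcp_pos: [0.6404, -0.2219, 0.2475]
tcp_rot: [-0.071, 0.756, 0.65, 0.007]
contact_force: [0.6, 0.3, -1.2]
grip_width: 0.0001
grip_force: 0.0
```

Run:
```python
from h import *
where('far')
p,r,s=cur()
plan(p,r,[sidepose('far',.15,.045,.15),sidepose('far',.15,.028,.055)])
```

```text
o 0.0199 lat -0.1518 z 0.1665 [ 0.1    0.103 -0.016] F [ 0.6  0.3 -1.2] j [-0.06  0.85  1.05  0.92 -0.75  1.82  0.55]
-> [ 0.69  -0.076  0.231] rows 4
   [0.12, -0.25, 0.06] [0.75, 0.15, 0.15]
   [0.12, -0.25, 0.06] [0.75, 0.15, 0.13]
   [0.12, -0.25, 0.06] [0.75, 0.14, 0.1]
   [0.12, -0.25, 0.06] [0.76, 0.14, 0.08]
-> [ 0.673 -0.074  0.136] rows 3
   [0.0, 0.0, 0.0] [-0.0, -0.02, 0.64]
   [0.0, 0.0, 0.0] [-0.0, -0.02, 0.64]
   [0.0, 0.0, 0.0] [-0.0, -0.02, 0.64]
```

move_arm([
  [[0.12,-0.25,0.06],[0.75,0.15,0.15],1],
  [[0.12,-0.25,0.06],[0.75,0.15,0.13],1],
  [[0.12,-0.25,0.06],[0.75,0.14,0.1],1],
  [[0.12,-0.25,0.06],[0.76,0.14,0.08],1],
  [[0,0,0],[0,0,0],1],
])

```text
time_s: 16.3
tcp_pos: [0.6897, -0.0721, 0.2275]
tcp_rot: [-0.061, 0.76, 0.645, -0.047]
contact_force: [0.1, 0.1, -0.6]
grip_width: -0.0002
grip_force: 0.0
```

Run:
```python
from h import *
where('far')
p,r,s=cur()
plan(p,r,[sidepose('far',.15,.028,.055)])
```

```text
o 0.0438 lat 0.0041 z 0.1465 [ 0.155  0.008 -0.002] F [ 0.1  0.1 -0.6] j [-0.28  0.92  1.06  0.82 -0.75  1.85  0.27]
-> [ 0.673 -0.074  0.136] rows 3
   [-0.02, -0.03, 0.01] [-0.03, -0.01, 0.62]
   [-0.02, -0.03, 0.01] [-0.03, -0.01, 0.62]
   [-0.02, -0.03, 0.01] [-0.03, -0.01, 0.62]
```

move_arm([
  [[-0.02,-0.03,0.01],[-0.03,-0.01,0.62],1],
  [[-0.02,-0.03,0.01],[-0.03,-0.01,0.62],1],
  [[-0.02,-0.03,0.01],[-0.03,-0.01,0.62],1],
  [[0,0,0],[0,0.02,0.16],1],
  [[0,0,0],[0,0.02,0.16],1],
  [[0,0,0],[0,0.02,0.16],1],
  [[0,0,0],[0,0.02,0.16],1],
  [[0,0,0],[0,0,0],1],
])

```text
time_s: 17.1
tcp_pos: [0.6712, -0.0859, 0.1069]
tcp_rot: [-0.052, 0.767, 0.638, -0.05]
contact_force: [-0.0, -0.2, -0.3]
grip_width: 0.0
grip_force: 0.0
```

move_arm([
  [[0,0,0],[0,0.02,0.16],1],
  [[0,0,0],[0,0.02,0.16],1],
  [[0,0,0],[0,0.02,0.16],1],
  [[0,0,0],[0,0.02,0.16],1],
  [[0,0,0],[0,0,0],1],
])

```text
time_s: 17.6
tcp_pos: [0.6698, -0.0858, 0.0736]
tcp_rot: [-0.053, 0.767, 0.638, -0.051]
contact_force: [0.3, -0.1, 0.0]
grip_width: 0.0001
grip_force: 0.0
```

Run:
```python
from h import *
where('far')
for n in('top','scene'): print(clips(read_camera(n)).get('far'))
```

```text
o 0.0264 lat -0.0127 z -0.0074 [ 0.146 -0.009  0.017] F [ 0.3 -0.1  0. ] j [-0.37  1.    1.05  1.17 -0.77  1.53  0.38]
[ 1.201e+00  1.115e+00  1.540e+00  1.000e+01 -1.000e-03  3.900e-02]
[ 1.333e+00  1.184e+00  2.145e+00  3.190e+02 -0.000e+00  4.400e-02]
```

move_arm([
  [[0,0,0],[0.05,0.02,0.17],1],
  [[0,0,0],[0.05,0.02,0.17],1],
  [[0,0,0],[0,-0.06,0.01],1],
  [[0,0,0],[0,-0.06,0.01],1],
  [[0,0,0],[0,-0.06,0.01],1],
  [[0,0,0],[0,-0.06,0.01],1],
  [[0,0,0],[0,0,0],1],
])

```text
time_s: 18.4
tcp_pos: [0.6593, -0.079, 0.0582]
tcp_rot: [-0.051, 0.767, 0.638, -0.049]
contact_force: [2.5, 0.1, -0.7]
grip_width: -0.0001
grip_force: 1.3
```

move_arm([
  [[0,0,0],[0,-0.04,0.01],1],
  [[0,0,0],[0,0,0],1],
])

```text
time_s: 18.6
tcp_pos: [0.6577, -0.0787, 0.0578]
tcp_rot: [-0.051, 0.767, 0.638, -0.049]
contact_force: [4.3, -0.8, -1.7]
grip_width: 0.0001
grip_force: 2.3
```

Run:
```python
from h import *
where('far')
for n in('top','scene'): print(clips(read_camera(n)).get('far'))
```

```text
o 0.0133 lat -0.0077 z -0.0232 [ 0.142 -0.009  0.017] F [ 4.3 -0.8 -1.7] j [-0.41  0.99  1.05  1.24 -0.77  1.48  0.39]
[ 2.919e+00 -3.103e+00  3.120e+00  1.100e+01  2.000e-03  3.600e-02]
[1.727e+00 8.100e-02 2.503e+00 3.250e+02 4.000e-03 4.300e-02]
```

move_arm([
  [[0,0,0],[0,-0.04,0.01],1],
  [[0,0,0],[0,0,0],1],
])

```text
time_s: 18.9
tcp_pos: [0.6576, -0.0788, 0.0578]
tcp_rot: [-0.049, 0.767, 0.638, -0.048]
contact_force: [8.5, -1.9, -2.4]
grip_width: 0.0003
grip_force: 4.3
```

move_arm([
  [[0,0,0],[0,-0.04,0.01],1],
  [[0,0,0],[0,0,0],1],
])

```text
time_s: 19.1
tcp_pos: [0.6576, -0.0787, 0.0579]
tcp_rot: [-0.047, 0.766, 0.639, -0.047]
contact_force: [11.6, -2.4, -3.8]
grip_width: 0.0
grip_force: 5.9
```

move_arm([
  [[0,0,0],[0,0.2,-0.03],1],
  [[0,0,0],[0,0.2,-0.03],1],
  [[0,0,0],[0,0,-0.8],1],
  [[0,0,0],[0,0,-0.9],1],
  [[0,0,0],[0,0,-0.9],1],
  [[0,0,0],[0,0,-0.9],1],
  [[0,0,0],[0,0,-0.9],1],
  [[0,0,0],[0,0,0],1],
])

```text
time_s: 19.9
tcp_pos: [0.7046, -0.0872, 0.2826]
tcp_rot: [-0.047, 0.766, 0.639, -0.049]
contact_force: [-0.1, -0.1, 0.8]
grip_width: 0.0001
grip_force: 0.0
```

Run:
```python
from h import *
where('far')
C=read_camera('top'); D=read_camera('scene')
for c in (C,D): print(clips(c))
for n,c in (('t',C),('s',D)):
    P=cloud(c); z=P[...,2]; m=(np.hypot(P[...,0]-.563,P[...,1]+.055)<.05)&(z>.212)&(z<.235)
    if m.sum()>20: print(n,m.sum(),np.median(P[m][:,2]),cv2.minEnclosingCircle(P[m][:,:2].astype(np.float32)))
out=np.hstack([cv2.resize(C['img'][130:270,290:430],(400,400)),cv2.resize(D['img'][100:250,230:380],(400,400))])
cv2.imwrite('pics/clips.png',out[:,:,::-1])
```

```text
o 0.0610 lat -0.0083 z 0.2016 [ 0.135 -0.014  0.015] F [-0.1 -0.1  0.8] j [-0.17  0.93  1.05  0.6  -0.77  1.97  0.19]
{'near': array([ 0.073,  0.057,  0.113, 10.   , -0.024,  0.04 ]), 'right': array([-0.1  , -0.114,  0.054,  5.   , -0.023,  0.038])}
{'far': array([6.60e-02, 3.70e-02, 1.14e-01, 1.02e+02, 5.00e-03, 4.00e-02]), 'left': array([7.00e-02, 2.60e-02, 1.34e-01, 2.36e+02, 0.00e+00, 4.00e-02])}
t 22 0.222280843376146 ((0.5512741208076477, -0.07614623755216599), 0.008756116032600403)
s 440 0.22339986219788263 ((0.561392605304718, -0.05283907428383827), 0.02864130027592182)
```

View pics/clips.png

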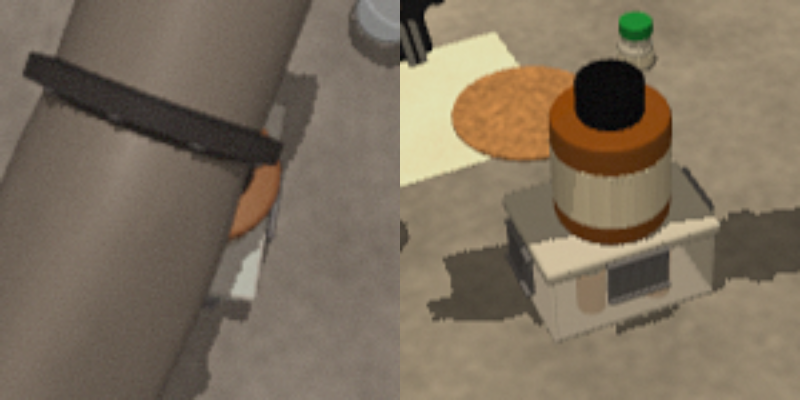

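The arm hides the top view, but the scene view shows the left clip (~(640,275) in the crop) and the far clip (~(520,258)) flat. The jar hasn't moved. Next is the cap.

Run:
```python
from h import *
p,r,s=cur()
J=np.array([.5612,-.0542,0])
plan(p,r,[(J+[0,0,.275],BASE),(J+[0,0,.197],BASE)])
```

```text
-> [ 0.561 -0.054  0.275] rows 4
   [-0.36, 0.03, -0.05] [0.03, -0.72, 0.11]
   [-0.36, 0.03, -0.05] [0.03, -0.72, 0.08]
   [-0.36, 0.03, -0.05] [0.03, -0.73, 0.06]
   [-0.36, 0.03, -0.05] [0.04, -0.73, 0.03]
-> [ 0.561 -0.054  0.197] rows 2
   [0.0, 0.0, 0.0] [0.0, 0.0, 0.78]
   [0.0, 0.0, 0.0] [0.0, 0.0, 0.78]
```

move_arm([
  [[-0.36,0.03,-0.05],[0.03,-0.72,0.1],0],
  [[-0.36,0.03,-0.05],[0.03,-0.72,0.05],0],
  [[-0.36,0.03,-0.05],[0.03,-0.73,0],0],
  [[-0.36,0.03,-0.05],[0.04,-0.73,0],0],
  [[0,0,0],[0,0,0],0],
  [[0,0,0],[0,0,0],0],
  [[0,0,0],[0,0,0],0],
])

```text
time_s: 20.7
tcp_pos: [0.5713, -0.0539, 0.2813]
tcp_rot: [-0.003, 0.763, 0.647, -0.002]
contact_force: [0.3, 0.0, 0.6]
grip_width: 0.0854
grip_force: 0.0
```

Run:
```python
from h import *
where('far')
p,r,s=cur(); print(p,s['grip_width'])
J=np.array([.5612,-.0542,0])
plan(p,r,[(J+[0,0,.25],BASE),(J+[0,0,.197],BASE)])
```

```text
o -0.0760 lat 0.0025 z 0.2003 [ 0.006  0.001 -0.002] F [0.3 0.  0.6] j [-0.68  0.57  1.23  1.37 -0.53  1.57  0.34]
[ 0.5712556  -0.05388262  0.28133151] 0.08542314059599401
-> [ 0.561 -0.054  0.25 ] rows 1
   [-0.06, -0.01, 0.02] [-0.04, -0.19, 0.63]
-> [ 0.561 -0.054  0.197] rows 2
   [0.0, 0.0, 0.0] [0.0, 0.0, 0.53]
   [0.0, 0.0, 0.0] [0.0, 0.0, 0.53]
```

move_arm([
  [[-0.06,0,0.02],[-0.02,-0.1,0.3],0],
  [[0,0,0],[-0.02,-0.09,0.3],0],
  [[0,0,0],[0,0,0],0],
])

```text
time_s: 21.0
tcp_pos: [0.5609, -0.0551, 0.2502]
tcp_rot: [-0.001, 0.764, 0.645, -0.001]
contact_force: [-0.6, -0.7, 0.3]
grip_width: 0.0854
grip_force: 0.0
```

Run:
```python
from h import *
where('far')
p,r,s=cur(); print(p,s['grip_width'])
J=np.array([.5612,-.0542,0])
plan(p,r,[(J+[0,0,.197],BASE)])
```

```text
o -0.0860 lat -0.0005 z 0.1692 [0.003 0.    0.002] F [-0.6 -0.7  0.3] j [-0.71  0.56  1.23  1.46 -0.53  1.49  0.35]
[ 0.56090518 -0.05513513  0.25016506] 0.08540802673544587
-> [ 0.561 -0.054  0.197] rows 2
   [-0.01, -0.0, -0.01] [0.01, 0.0, 0.53]
   [-0.01, -0.0, -0.01] [0.01, 0.0, 0.53]
```

move_arm([
  [[0,0,0],[0.01,0,0.35],0],
  [[0,0,0],[0.01,0,0.35],0],
  [[0,0,0],[0,0,0.36],0],
  [[0,0,0],[0,0,0],0],
])

```text
time_s: 21.4
tcp_pos: [0.5613, -0.0537, 0.1973]
tcp_rot: [-0.001, 0.764, 0.646, -0.001]
contact_force: [0.2, -0.4, -0.1]
grip_width: 0.0849
grip_force: 0.0
```

move_arm([
  [[0,0,0],[0,0,0],0.3],
  [[0,0,0],[0,0,0],0.5],
  [[0,0,0],[0,0,0],0.7],
  [[0,0,0],[0,0,0],1],
  [[0,0,0],[0,0,0],1],
  [[0,0,0],[0,0,0],1],
  [[0,0,0],[0,0,0],1],
])

```text
time_s: 22.1
tcp_pos: [0.5619, -0.0544, 0.2008]
tcp_rot: [0.001, 0.764, 0.646, 0.002]
contact_force: [-3.6, -0.2, 5.7]
grip_width: 0.0543
grip_force: 63.3
```

Run:
```python
from h import *
where('far'); p,r,s=cur(); print(p,s['grip_width'],s['grip_force'])
C=read_camera('scene'); print(clips(C))
cv2.imwrite('pics/g.png',cv2.resize(C['img'][60:260,180:400,::-1],None,fx=3,fy=3)[:600])
q=BC*0
plan(p,r,[(p+[0,0,.08],r),([.5036+p[0]-.5612,-.3117+p[1]+.0542,p[2]+.08],BASE)])
```

```text
o -0.0852 lat 0.0004 z 0.1198 [-0.003  0.002  0.001] F [-3.6 -0.2  5.7] j [-0.71  0.59  1.21  1.55 -0.57  1.38  0.38]
[ 0.56191903 -0.05436695  0.20081743] 0.05430507088173114 63.29000473022461
{'far': array([6.50e-02, 3.80e-02, 1.03e-01, 9.90e+01, 5.00e-03, 4.00e-02]), 'left': array([ 7.20e-02,  2.10e-02,  1.31e-01,  2.33e+02, -0.00e+00,  4.00e-02])}
-> [ 0.562 -0.054  0.281] rows 2
   [0.0, 0.0, 0.0] [0.0, 0.0, -0.8]
   [0.0, 0.0, 0.0] [0.0, 0.0, -0.8]Traceback (most recent call last):
  File "<stdin>", line 6, in <module>
  File "h.py", line 35, in plan
    print('->',tp.round(3),'rows',n)
               ^^^^^^^^
AttributeError: 'list' object has no attribute 'round'. Did you mean: 'count'?
```

View pics/g.png

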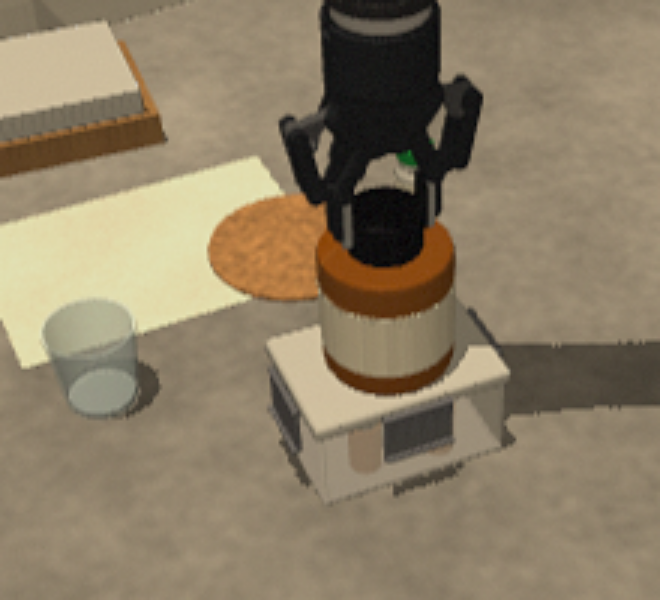

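The gripper holds the cap at (385,225) in this crop, and the far and left clips lie flat. The jar is upright, so I'll lift it.

move_arm([
  [[0,0,0],[0,0,-0.2],1],
  [[0,0,0],[0,0,-0.3],1],
  [[0,0,0],[0,0,-0.4],1],
  [[0,0,0],[0,0,-0.4],1],
  [[0,0,0],[0,0,-0.3],1],
  [[0,0,0],[0,0,0],1],
])

```text
time_s: 22.75
tcp_pos: [0.5626, -0.0547, 0.2817]
tcp_rot: [0.002, 0.764, 0.646, 0.002]
contact_force: [-0.1, -1.5, -6.7]
grip_width: 0.0539
grip_force: 65.2
```

Run:
```python
from h import *
where('far'); p,r,s=cur(); print(p,s['grip_width'],s['grip_force'])
C=read_camera('scene'); P=cloud(C); z=P[...,2]
hsv=cv2.cvtColor(C['img'],cv2.COLOR_RGB2HSV)
m=(np.hypot(P[...,0]-.563,P[...,1]+.055)<.07)&(z>.10)&(hsv[...,1]>150)&(hsv[...,0]<20); print('jar amber z',np.percentile(z[m],[0.5,2,50,99]))
plan(p,r,[(np.array([.5036+.0005,-.3117,.28]),BASE)])
```

```text
o -0.0844 lat 0.0002 z 0.2007 [-0.006  0.002  0.001] F [-0.1 -1.5 -6.7] j [-0.7   0.53  1.23  1.41 -0.5   1.54  0.32]
[ 0.56264253 -0.05469274  0.28168231] 0.053945284050829004 65.20832419395447
jar amber z [0.17434642 0.17645169 0.2678939  0.28792931]
-> [ 0.504 -0.312  0.28 ] rows 7
   [0.01, -0.0, -0.0] [-0.75, -0.04, 0.0]
   [0.01, -0.0, -0.0] [-0.75, -0.04, 0.0]
   [0.01, -0.0, -0.0] [-0.75, -0.04, 0.0]
   [0.01, -0.0, -0.0] [-0.75, -0.04, 0.0]
   [0.01, -0.0, -0.0] [-0.75, -0.04, 0.0]
   [0.01, -0.0, -0.0] [-0.75, -0.04, 0.0]
   [0.01, -0.0, -0.0] [-0.75, -0.04, 0.0]
```

move_arm([
  [[0,0,0],[-0.3,-0.02,0],1],
  [[0,0,0],[-0.5,-0.03,0],1],
  [[0,0,0],[-0.6,-0.03,0],1],
  [[0,0,0],[-0.6,-0.03,0],1],
  [[0,0,0],[-0.6,-0.03,0],1],
  [[0,0,0],[-0.6,-0.03,0],1],
  [[0,0,0],[-0.6,-0.03,0],1],
  [[0,0,0],[-0.4,-0.03,0],1],
])

```text
time_s: 23.6
tcp_pos: [0.512, -0.263, 0.2775]
tcp_rot: [-0.001, 0.765, 0.644, -0.001]
contact_force: [-0.5, 0.6, -6.5]
grip_width: 0.0539
grip_force: 65.0
```

move_arm([
  [[0,0,0],[-0.4,-0.02,0],1],
  [[0,0,0],[-0.3,-0.02,0],1],
  [[0,0,0],[-0.2,-0.01,0],1],
  [[0,0,0],[0,0,0],1],
  [[0,0,0],[0,0,0],1],
])

```text
time_s: 24.1
tcp_pos: [0.5051, -0.3024, 0.278]
tcp_rot: [-0.001, 0.764, 0.646, 0.001]
contact_force: [0.8, 0.7, -6.4]
grip_width: 0.0542
grip_force: 64.9
```

Run:
```python
from h import *
where('far'); p,r,s=cur(); print(p,s['grip_width'],s['grip_force'])
for n in('top','scene'):
    C=read_camera(n); P=cloud(C); z=P[...,2]; hsv=cv2.cvtColor(C['img'],cv2.COLOR_RGB2HSV)
    m=(np.hypot(P[...,0]-p[0],P[...,1]-p[1])<.08)&(z>.05)&(z<.3)&(hsv[...,1]>150)&(hsv[...,0]<20)
    if m.sum(): print(n,m.sum(),np.percentile(P[m],[1,99],axis=0).round(3))
    print(clips(C))
plan(p,BASE if 0 else r,[(np.array([.504,-.3117,p[2]]),BASE),(np.array([.504,-.3117,.1185]),BASE)])
```

```text
o -0.1003 lat -0.2535 z 0.1970 [0.    0.003 0.001] F [ 0.8  0.7 -6.4] j [-0.18  0.57  1.16  1.34 -0.52  1.56  0.75]
[ 0.50507298 -0.30235176  0.27795531] 0.05421671100134816 64.91857767105103
top 587 [[ 0.457 -0.308  0.176]
 [ 0.55  -0.255  0.272]]
{'near': array([ 8.90e-02,  5.90e-02,  1.28e-01,  5.70e+01, -1.00e-03,  4.20e-02]), 'left': array([ 1.19e-01,  1.01e-01,  1.38e-01,  2.40e+01, -5.00e-03,  4.20e-02]), 'right': array([-1.08e-01, -1.27e-01,  1.00e-02,  7.00e+00, -6.00e-03,  3.70e-02])}
scene 927 [[ 0.463 -0.331  0.173]
 [ 0.555 -0.25   0.288]]
{'far': array([6.70e-02, 3.70e-02, 1.14e-01, 1.04e+02, 5.00e-03, 3.90e-02]), 'left': array([7.30e-02, 2.90e-02, 1.31e-01, 2.35e+02, 0.00e+00, 4.00e-02])}
-> [ 0.504 -0.312  0.278] rows 1
   [-0.0, -0.03, -0.01] [-0.19, 0.01, -0.0]
-> [ 0.504 -0.312  0.118] rows 4
   [0.0, 0.0, 0.0] [0.0, 0.0, 0.8]
   [0.0, 0.0, 0.0] [0.0, 0.0, 0.8]
   [0.0, 0.0, 0.0] [0.0, 0.0, 0.8]
   [0.0, 0.0, 0.0] [0.0, 0.0, 0.8]
```

move_arm([
  [[0,0,0],[-0.19,0,0.2],1],
  [[0,0,0],[0,0,0.5],1],
  [[0,0,0],[0,0,0.6],1],
  [[0,0,0],[0,0,0.6],1],
  [[0,0,0],[0,0,0.5],1],
  [[0,0,0],[0,0,0.3],1],
  [[0,0,0],[0,0,0.2],1],
  [[0,0,0],[0,0,0],1],
])

```text
time_s: 25.0
tcp_pos: [0.5033, -0.3116, 0.1324]
tcp_rot: [-0.001, 0.764, 0.646, 0.001]
contact_force: [-0.3, 0.1, -6.5]
grip_width: 0.0545
grip_force: 65.0
```

Run:
```python
from h import *
p,r,s=cur(); print(p,s['joint_pos'].round(2),(BASE.inv()*r).as_rotvec().round(3))
plan(p,r,[(np.array([.504,-.3117,.1185]),BASE)])
```

```text
[ 0.50333161 -0.31159143  0.1324091 ] [-0.15  0.68  1.08  1.56 -0.62  1.28  0.86] [0.001 0.003 0.001]
-> [ 0.504 -0.312  0.118] rows 1
   [-0.01, -0.03, -0.01] [-0.0, 0.01, 0.28]
```

move_arm([
  [[0,0,0],[0,0.01,0.1],1],
  [[0,0,0],[0,0,0.1],1],
  [[0,0,0],[0,0,0.04],1],
  [[0,0,0],[0,0,0],1],
])

```text
time_s: 25.4
tcp_pos: [0.5043, -0.3121, 0.1216]
tcp_rot: [-0.0, 0.764, 0.646, 0.001]
contact_force: [0.5, -0.4, -6.6]
grip_width: 0.0542
grip_force: 65.1
```

move_arm([
  [[0,0,0],[0,0,0.03],1],
  [[0,0,0],[0,0,0],1],
])

```text
time_s: 25.6
tcp_pos: [0.5043, -0.3122, 0.1202]
tcp_rot: [-0.0, 0.764, 0.646, 0.001]
contact_force: [-0.5, -0.2, -6.1]
grip_width: 0.0545
grip_force: 65.1
```

move_arm([
  [[0,0,0],[0,0,0.03],1],
  [[0,0,0],[0,0,0],1],
])

```text
time_s: 25.8
tcp_pos: [0.5042, -0.3121, 0.1185]
tcp_rot: [-0.0, 0.764, 0.646, 0.001]
contact_force: [0.1, -0.8, -6.6]
grip_width: 0.0543
grip_force: 65.1
```

move_arm([
  [[0,0,0],[0,0,0.03],1],
  [[0,0,0],[0,0,0],1],
])

```text
time_s: 26.0
tcp_pos: [0.5042, -0.3125, 0.1181]
tcp_rot: [0.0, 0.764, 0.646, 0.001]
contact_force: [-1.2, 0.8, 0.8]
grip_width: 0.054
grip_force: 65.8
```

move_arm([
  [[0,0,0],[0,0,0.02],1],
  [[0,0,0],[0,0,0],1],
])

```text
time_s: 26.2
tcp_pos: [0.5041, -0.3126, 0.118]
tcp_rot: [0.0, 0.764, 0.646, 0.001]
contact_force: [-3.0, 3.0, 6.1]
grip_width: 0.0544
grip_force: 66.7
```

move_arm([
  [[0,0,0],[0,0,-0.03],1],
  [[0,0,0],[0,0,0],0.25],
  [[0,0,0],[0,0,0],0.2],
  [[0,0,0],[0,0,0],0],
  [[0,0,0],[0,0,0],0],
  [[0,0,0],[0,0,0],0],
  [[0,0,0],[0,0,0],0],
])

```text
time_s: 26.9
tcp_pos: [0.5043, -0.3123, 0.1176]
tcp_rot: [-0.0, 0.764, 0.646, 0.001]
contact_force: [0.2, 0.1, -0.3]
grip_width: 0.0849
grip_force: 0.0
```

move_arm([
  [[0,0,0],[0,0,-0.2],0],
  [[0,0,0],[0,0,-0.4],0],
  [[0,0,0],[0,0,-0.8],0],
  [[0,0,0],[0,0,-0.9],0],
  [[0,0,0],[0,0,-0.9],0],
  [[0,0,0],[0,0,0],0],
])

```text
time_s: 27.5
tcp_pos: [0.5054, -0.3162, 0.2855]
tcp_rot: [0.006, 0.764, 0.645, 0.002]
contact_force: [-0.3, -1.1, -0.8]
grip_width: 0.0856
grip_force: 0.0
```

Run:
```python
from h import *
p,r,s=cur(); print(p,s['grip_width'])
ims=[]
for n in('top','scene'):
    C=read_camera(n); P=cloud(C); z=P[...,2]; hsv=cv2.cvtColor(C['img'],cv2.COLOR_RGB2HSV)
    m=(np.hypot(P[...,0]-.504,P[...,1]+.312)<.06)&(z>.12)&(z<.16)
    if m.sum(): print(n,m.sum(),P[m].min(0).round(3),P[m].max(0).round(3))
    print(clips(C)); ims.append(C['img'])
out=np.hstack([cv2.resize(ims[0][80:320,170:510],(400,282)),cv2.resize(ims[1][60:300,140:480],(400,282))])
cv2.imwrite('pics/fin.png',out[:,:,::-1])
```

```text
[ 0.50544337 -0.31617317  0.28548804] 0.08555025723924496
top 616 [ 0.476 -0.339  0.12 ] [ 0.531 -0.284  0.143]
{'near': array([ 8.70e-02,  5.70e-02,  1.28e-01,  5.70e+01, -1.00e-03,  4.20e-02]), 'left': array([ 1.19e-01,  9.70e-02,  1.37e-01,  2.30e+01, -2.00e-03,  4.20e-02]), 'right': array([-0.128, -0.139, -0.024,  8.   , -0.014,  0.034])}
scene 332 [ 0.477 -0.338  0.12 ] [ 0.532 -0.283  0.144]
{'far': array([7.50e-02, 3.70e-02, 1.14e-01, 9.90e+01, 4.00e-03, 4.00e-02]), 'left': array([7.30e-02, 2.20e-02, 1.33e-01, 2.35e+02, 0.00e+00, 3.90e-02])}
```

View pics/fin.png

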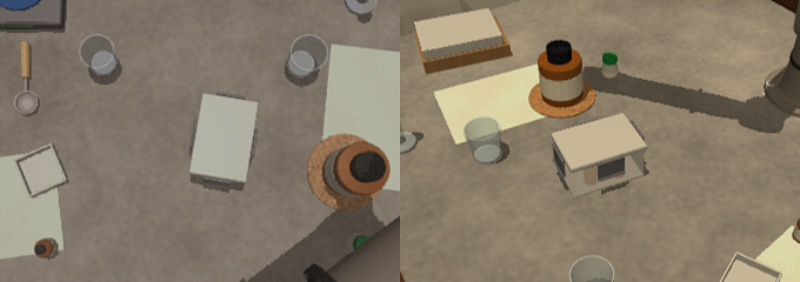

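The final views show the jar upright at the centre of the mat, with its cap measured at (0.5035, -0.3115). All four clips are flat and the bystander objects look undisturbed.

```bash
python3 -c "
from rig import job
print(job.finish_job())"
```

```text
the job is handed in; nothing more can be done
None
```

The job is handed in at about 28 s on the robot's clock (limit 72 s): all four clips were flipped flat first, then the jar was set upright on the cork mat, centred to about a millimetre, and let go; the other items look undisturbed.

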